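# Isolate the studio paint mixer and bring out its lockout hasp

### The job

The paint mixer has to be made safe before it is cleaned: on the isolator box with the bar handle, turn the handle a quarter turn anticlockwise (seen from above), fully to its off stop. Only then swing the steel lockout hasp on the same box out over the front edge, fully to its stop, so that a padlock can go in. Leave the round dial on the fan's box as it is set.

Things in the scene. Friction and masses are not known exactly. Their poses are not given: they have to be found in the camera images.
- iso_handle (a joint): Black bar handle on top of the isolator, a grey box 140 x 240 x 90 mm (depth x width x height) fixed to the table, left or right of the fan's box. Angle in rad: 0 = on, bar along the box's depth; grows anticlockwise seen from above to the off stop at 1.571, bar along its width. Starts at 0.05 to 0.4. Friction about 0.15 N m; stays where it is left.
- handle_grip (a point): Point on the handle's vertical turning axis, in the bar, 31 mm above the box's top (121 mm above the table). The bar is 78 mm long, 14 mm wide and stands from 8 to 42 mm above the box's top, on a round hub 48 mm across, 8 mm high. x axis along the bar, y across it, z up; turns with the handle.
- iso_hasp (a joint): Flat steel bar 113 x 24 x 5 mm with two dark padlock holes, lying along the front (robot-side) edge of the isolator's top, on a vertical pivot near that edge's right end seen from the robot. Angle in rad: 0 = tucked in, grows anticlockwise seen from above to the stop at 1.571, pointing straight out of the box's front. Starts at 0 to 0.12. Friction about 0.07 N m; stays where it is left.
- hasp_fin (a point): Centre of the hasp's upright fin, 29 mm above the box's top (119 mm above the table). The fin is 24 mm long, 8 mm thick, standing from 6 to 39 mm above the box's top. x axis along the hasp to its free end (35 mm further on), y across the fin's thickness, z up; the pivot axis is 70 mm from the point along -x. Tucked in, it lies 70 mm nearer the front and 90 mm further right than the handle's axis.
- fan_dial (a point): Not to be touched: white mark at the rim of the round black dial (60 mm across, 26 mm high) on the other grey box, 140 x 200 x 90 mm, which belongs to the extractor fan. The point is on the dial's top face, 26 mm from its turning axis.

How it is judged (in metres and radians):
On the way, in this order (a step that is already met when the one before it is completed fails the run):
1. the isolator handle is at off, within 0.2 rad (11 degrees) of its stop (value of joint iso_handle above 1.37 rad), for 0.2 s.
2. the hasp is swung out, within 0.25 rad (14 degrees) of its stop (value of joint iso_hasp above 1.32 rad), for 0.2 s.
At the end, for the whole second after the job is handed in: The isolator handle is at off (within 0.2 rad of its stop at 1.571) and the hasp is swung out (within 0.25 rad of its stop at 1.571) (value of joint iso_handle above 1.37 rad and value of joint iso_hasp above 1.32 rad); the robot touches nothing.
It fails at once if the hasp is swung by more than about 0.35 rad before the handle is at off (value of joint iso_hasp above 0.35 rad and value of joint iso_handle below 1.3 rad).
It fails at once if the fan's dial is turned (its mark moves more than 8 mm) (distance of fan_dial from where it was at the start of the episode above 0.008 m).
It also fails if it takes over 51 s, if anything falls off the work surface, if the arm or the gripper's body presses on something with over 40 N, if the wrist force passes 120 N, or if a joint passes its speed limit or range.

### The arm

A 6-joint arm with a two-finger parallel gripper is mounted at the origin on the work surface. World frame = base frame: x ahead of the robot, y to its left, z up, the work surface at z = 0. Lengths are in mm, angles in rad, forces in N, time in s.
With the tool pointing down it reaches from about 350 to 775 mm from the base axis. Payload 7.3 kg.
Tool frame: the origin (TCP) lies midway between the tips of the shut fingers; the grasp point (between the pads) lies 19 mm behind it; z points along the fingers, y is the line along which they close (so a half turn about z gives the same grasp; the last joint's range is limited). The gripper opens to 92 mm and grips with 3 to 60 N. Pads are 19 mm wide; open, the fingers measure 130 mm over their backs; the gripper's body (75 mm by 190 mm) begins 47 mm behind the grasp point.
Start: joints at [-1.391, 0.342, 1.524, -0, 1.275, -0.146], TCP at [168.058, -497.395, 226.741] pointing down, gripper open.
Joint ranges: [-2.53, 2.53], [-0.77, 2.02], [0.04, 2.7], [-1, 4.14], [0.28, 2.66], [-3.11, 3.11]. Speed limits (rad/s): [2.57, 2.57, 3.14, 3.14, 3.14, 3.14].

### API

Orientations are given as [roll, pitch, yaw] about the fixed x, y, z axes, in that order (R = Rz(yaw) Ry(pitch) Rx(roll)).
In Python, from plant import get_obs, capture, camera_model, close_job, search_frame, regions_of, pinpoint gives the robot as it stands. The module is installed in compiled form; this text tells all that it offers.
- The arm moves only by the shell command python3 -m pendant 'ROWS'. ROWS is JSON, one flat list of numbers, 7 for each row, row after row: the shift along the tool's x, y, z in units of 30 mm (1.0 is 30 mm), then the turn, a rotation vector about the tool's x, y, z in units of 4 degrees (1.0 is 4 degrees), then the closure, from -1 (fully open) to 1 (shut), so that 0 is half open. In form: [dx, dy, dz, wx, wy, wz, gripper, dx, dy, dz, wx, wy, wz, gripper, ...]. A call has 1 to 12 rows; each row shifts and turns the commanded pose from where the row before left it, along the tool's axes as they then stand; what a row does not reach is not made up. A row lasts 1/10 s, in which the tool goes at most 50 mm and 8.59 degrees, less where a joint would pass 70% of its speed; a pose out of reach is approached as far as the arm can. A call with a number of a shift or a turn outside -1 to 1 is refused whole. A call with a gripper value outside its range is refused whole. The fingers move at their own pace and stop on an object; the grip force is fixed at half the most. Time passes only in rows, so rows that do not move let the fingers close. It gives the time, the measured TCP pose, the force, the opening and the grip force at its end, in the units of the state.
- get_obs(): the state, without advancing time (a new reading comes with each control period).
- capture(name): name is "side" or "top" or "wrist"; returns the picture (400x640x3 uint8, red, green, blue); there is no depth.
- camera_model(name): a dict with "fov_y" (degrees; the focal length in pixels is half the picture's height over the tangent of half this angle, whatever the lens; pixels are square), "cx", "cy" (the principal point, pixels), "pose" (4x4, takes a point from camera to world coordinates). Camera axes: x right, y up, looking along -z (the intrinsics and any distortion apply to the point x, -y, -z); pixel columns grow to the right and rows downward; lengths in mm; the calibration is good to about 2 mm. A picture is of the moment at which its call begins: read the wrist's pose just before it. camera_model takes no time and is no camera call; for the wrist camera it gives the pose at the moment of the call.
- close_job(): hands the job in; it is judged then, once.
Trained networks look in the newest picture that a camera, given by its name, has taken for a name from the list of things; names that differ only in an ending like _2 or _b are one class to them, and where a whole thing is asked for, a point or a joint stands for the part that bears it (a point fixed in the world has none). Each returns a list of dicts, best first, with "score" (0 to 1); they miss things now and then, are a little off and sometimes report something else, mostly with a low value. They report only what shows in the picture. A call takes as long as a camera call.
- search_frame(camera, thing): "location" ([column, row] in pixels, amid what is visible of it).
- regions_of(camera, thing): "pixels" (400x640 bool, what is visible of it) and "location" ([column, row] in pixels, amid what is visible of it).
- pinpoint(camera, thing): "location" ([column, row] in pixels: a listed point, or the origin of a listed thing).
The state is a dict: "time": time; "joint_positions": joint angles; "dq": joint speeds; "tau": joint torques, N m; "tool_pos": TCP position; "tcp_rot": TCP orientation; "contact_force": force on the tool from outside, world axes, zero at the start; "moment": the same for the moment, N m; "grip_width": finger opening in mm; "finger_force": force on a finger pad.
Only numpy, scipy, OpenCV 4.12 (cv2) and the standard library are available. Lean on these libraries where they do the work, as an engineer would, in place of code of your own. Each camera call takes 0.05 s, during which the arm holds its last target. There are 200 camera calls.

## Working session

There is one attempt and no reset: what is moved stays moved. The work goes in short steps, Python scripts to look and compute and a shell command to move; the robot and the scene stay as the last step left them, time stands still between calls to the robot, and variables do not carry over. Pictures are saved under pics/ and viewed, at most 10 in all, crops included, and the job is handed in when it is done.

```bash
mkdir -p pics
cat > h.py <<'E'
import numpy as np, cv2
from plant import *
from scipy.spatial.transform import Rotation as R
def ray(cam,px):
    m=camera_model(cam); f=200/np.tan(np.radians(m["fov_y"]/2)); P=np.array(m["pose"])
    d=np.array([(px[0]-m["cx"])/f,-(px[1]-m["cy"])/f,-1.]); return P[:3,3],P[:3,:3]@d
def atz(cam,px,z):
    o,d=ray(cam,px); return (o+d*(z-o[2])/d[2]).round(1)
def proj(cam,p):
    m=camera_model(cam); f=200/np.tan(np.radians(m["fov_y"]/2)); P=np.array(m["pose"])
    q=P[:3,:3].T@(np.array(p)-P[:3,3]); return [m["cx"]-f*q[0]/q[2], m["cy"]+f*q[1]/q[2]]
E
python3 - <<'E'
from h import *
ims=[]
for c in ["top","side"]:
    im=capture(c); cv2.imwrite(f"pics/{c}0.png",im[:,:,::-1])
    m=camera_model(c); print(c,{k:v for k,v in m.items() if k!="pose"}, np.round(m["pose"],2).tolist())
    for t,z in [("handle_grip",121),("hasp_fin",119),("fan_dial",116)]:
        for r in pinpoint(c,t)[:2]: print(t,round(r["score"],2),np.round(r["location"],1),atz(c,r["location"],z))
o=get_obs(); print(o["tool_pos"],o["tcp_rot"],o["time"])
E
```

```text
top {'fov_y': 45.996842756907085, 'cx': 320.71926257691763, 'cy': 200.41722375371154} [[-0.02, 0.99, -0.11, 444.57], [-1.0, -0.02, 0.01, -37.49], [0.01, 0.11, 0.99, 1324.8], [0.0, 0.0, 0.0, 1.0]]
handle_grip 0.8 [363.8 191.5] [ 601.1 -162.8  121. ]
hasp_fin 0.81 [399.8 217.1] [ 533.1 -253.4  119. ]
fan_dial 0.7 [226.  190.1] [613.1 192.7 116. ]
side {'fov_y': 42.071835814090576, 'cx': 320.9759613440855, 'cy': 205.74900710360095} [[-0.82, 0.3, -0.5, 80.91], [-0.58, -0.42, 0.7, 676.51], [0.0, 0.86, 0.52, 657.16], [0.0, 0.0, 0.0, 1.0]]
handle_grip 0.72 [347.9 182.8] [ 602.9 -159.6  121. ]
hasp_fin 0.64 [397.  176.3] [ 532.8 -251.   119. ]
fan_dial 0.78 [233.9 261.3] [614.4 181.5 116. ]
[ 168.07316323 -497.31992738  226.64217501] [-3.14144174e+00 -5.60666273e-05  3.25858505e-01] 0.4
```

View pics/top0.png

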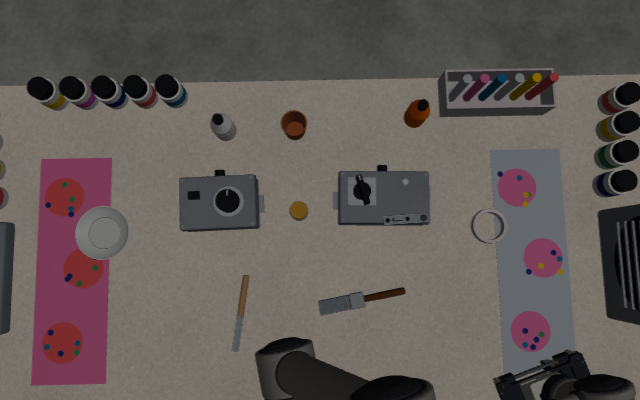

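The isolator is the right-hand box: handle near (363,190), hasp along its front edge around (405,219). The fan's box is at left, with its dial at (228,202). Next I need the handle and hasp angles.

Run:
```python
from h import *
im=capture("top")
c=im[160:235,325:440]; cv2.imwrite("pics/crop.png",cv2.resize(c,None,fx=6.5,fy=6.5,interpolation=cv2.INTER_CUBIC)[:,:,::-1])
for t,z in [("iso_handle",132),("iso_hasp",95)]:
    r=regions_of("top",t)[0]; v,u=np.nonzero(r["pixels"])
    p=np.array([atz("top",(a,b),z)[:2] for a,b in zip(u,v)]); rect=cv2.minAreaRect(p.astype(np.float32))
    w,V=np.linalg.eigh(np.cov(p.T)); d=V[:,1]; print(t,r["score"],len(u),p.mean(0),np.degrees(np.arctan2(d[1],d[0])),np.sqrt(w),rect)
```

```text
iso_handle 0.83 365 [ 603.66767123 -156.37123288] -165.21483153780034 [10.466866   19.35381548] ((606.3493041992188, -156.05479431152344), (43.50604248046875, 77.24279022216797), 87.77606964111328)
iso_hasp 0.72 401 [ 530.42593516 -272.71122195] 94.13346201367298 [ 7.21341596 31.38964168] ((530.1151733398438, -271.1499328613281), (27.226234436035156, 112.19966888427734), 5.063559055328369)
```

View pics/crop.png

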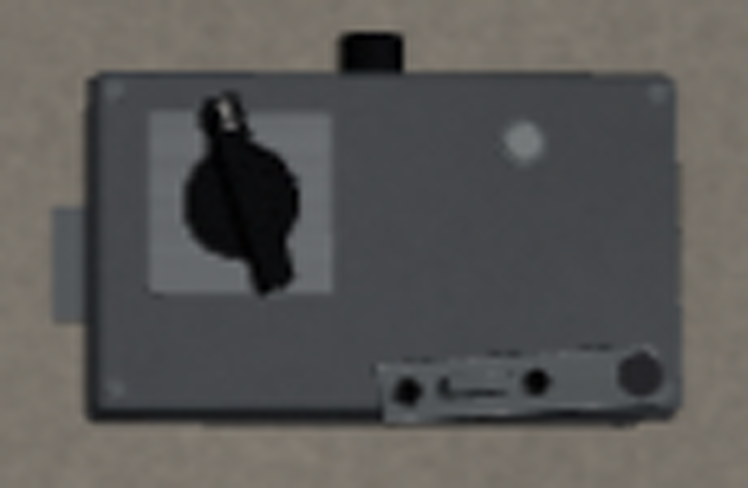

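The bar leans about 15° anticlockwise (from (225,105) to (272,285) in the crop), and the hasp is at about 0.1 rad. The box yaw is about -1.5°. Moving above the handle.

```bash
python3 -m pendant '[0,0,0,0,0,0.97,-0.2, 0.5,-0.21,0,0,0,0,-0.2, 0.99,-0.42,0,0,0,0,-0.2, 0.99,-0.42,0,0,0,0,-0.2, 0.99,-0.42,0,0,0,0,-0.2, 0.99,-0.42,0,0,0,0,-0.2, 0.99,-0.42,0,0,0,0,-0.2, 0.99,-0.42,0,0,0,0,-0.2, 0.99,-0.42,0,0,0,0,-0.2, 0.99,-0.42,0,0,0,0,-0.2, 0.99,-0.42,0,0,0,0,-0.2, 0.99,-0.42,0,0,0,0,-0.2]'
python3 -m pendant '[0.99,-0.42,0,0,0,0,-0.2, 0.99,-0.42,0,0,0,0,-0.2, 0.99,-0.42,0,0,0,0,-0.2, 0.99,-0.42,0,0,0,0,-0.2, 0.99,-0.42,0,0,0,0,-0.2, 0.99,-0.42,0,0,0,0,-0.2, 0.5,-0.21,0,0,0,0,-0.2, 0,0,0,0,0,0,-0.2, 0,0,0,0,0,0,-0.2]'
python3 - <<'E'
from h import *
im=capture("wrist"); cv2.imwrite("pics/w1.png",im[:,:,::-1])
for t,z in [("handle_grip",121),("hasp_fin",119)]:
    for r in pinpoint("wrist",t)[:1]: print(t,round(r["score"],2),np.round(r["location"],1),atz("wrist",r["location"],z))
o=get_obs(); print(o["tool_pos"],o["tcp_rot"],o["time"],o["grip_width"])
for t,z in [("iso_handle",132),("iso_hasp",95)]:
  for r in regions_of("wrist",t)[:1]:
    v,u=np.nonzero(r["pixels"])
    p=np.array([atz("wrist",(a,b),z)[:2] for a,b in zip(u,v)])
    w,V=np.linalg.eigh(np.cov(p.T)); d=V[:,1]; print(t,r["score"],len(u),p.mean(0),np.degrees(np.arctan2(d[1],d[0])),np.sqrt(w))
E
```

```text
time: 1.75
tool_pos: [437.2, -287.7, 226.9]
tcp_rot: [-3.142, -0.0, 0.26]
contact_force: [-0.8, -0.0, 0.3]
grip_width: 55.2
finger_force: 0.0
time: 2.65
tool_pos: [601.5, -160.5, 226.5]
tcp_rot: [-3.141, 0.001, 0.26]
contact_force: [0.2, -0.6, -0.3]
grip_width: 55.0
finger_force: 0.0
handle_grip 0.77 [318.1 195.4] [ 608.5 -160.2  121. ]
hasp_fin 0.52 [383. 291.] [ 528.  -250.3  119. ]
[ 601.15702158 -161.83660765  226.9327177 ] [3.14141227e+00 2.01929324e-04 2.57510382e-01] 2.8 55.05780781001522
iso_handle 0.81 2269 [ 612.42869105 -159.8238431 ] -163.89491821275308 [ 9.07315441 18.08440051]
iso_hasp 0.45 123 [ 517.23902439 -239.91544715] 70.41534120695671 [2.99098025 8.35530943]
```

View pics/w1.png

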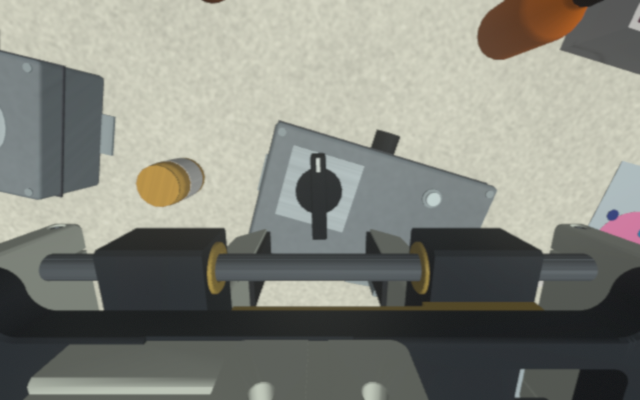

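The wrist view shows the bar aligned between the fingers (hub at about (318,191)). Descend and close.

```bash
python3 -m pendant '[0.07,0,0.8,0,0,0,-0.2, 0,0,0.8,0,0,0,-0.2, 0,0,0.8,0,0,0,-0.2, 0,0,0.8,0,0,0,-0.2, 0,0,0.6,0,0,0,-0.2, 0,0,0.32,0,0,0,-0.2, 0,0,0,0,0,0,-0.2, 0,0,0,0,0,0,1, 0,0,0,0,0,0,1, 0,0,0,0,0,0,1, 0,0,0,0,0,0,1, 0,0,0,0,0,0,1]'
python3 -m pendant '[0,0,0,0,0,0,1, 0,0,0,0,0,0,1, 0,0,0,0,0,0,1]'
```

```text
time: 4.1
tool_pos: [604.0, -160.8, 103.5]
tcp_rot: [3.141, -0.0, 0.258]
contact_force: [0.4, 0.1, -0.6]
grip_width: 19.6
finger_force: 0.0
time: 4.4
tool_pos: [603.9, -160.5, 103.4]
tcp_rot: [-3.141, -0.0, 0.258]
contact_force: [-1.6, 2.1, 2.7]
grip_width: 13.7
finger_force: 29.9
```

Gripped at 13.7 mm. Turn anticlockwise (negative tool z).

```bash
python3 -m pendant '[0,0,0,0,0,-0.5,1, 0,0,0,0,0,-1,1, 0,0,0,0,0,-1,1, 0,0,0,0,0,-1,1, 0,0,0,0,0,-1,1, 0,0,0,0,0,-1,1, 0,0,0,0,0,-1,1, 0,0,0,0,0,-1,1, 0,0,0,0,0,-1,1, 0,0,0,0,0,-1,1, 0,0,0,0,0,-1,1, 0,0,0,0,0,-1,1]'
python3 -m pendant '[0,0,0,0,0,-1,1, 0,0,0,0,0,-1,1, 0,0,0,0,0,-1,1, 0,0,0,0,0,-1,1, 0,0,0,0,0,-1,1, 0,0,0,0,0,-0.8,1, 0,0,0,0,0,-0.5,1, 0,0,0,0,0,0,1, 0,0,0,0,0,0,1]'
python3 -c "
from h import *
o=get_obs();print(o['moment'],o['contact_force'],o['tcp_rot'])"
```

```text
time: 5.6
tool_pos: [605.5, -162.5, 103.4]
tcp_rot: [3.137, 0.0, 1.063]
contact_force: [5.7, -4.9, -2.8]
grip_width: 13.4
finger_force: 30.0
time: 6.5
tool_pos: [606.7, -162.8, 103.4]
tcp_rot: [3.135, 0.003, 1.5]
contact_force: [9.6, -5.9, -4.8]
grip_width: 13.8
finger_force: 29.9
[-0.73218679 -1.46899245 -0.0339154 ] [ 9.56471015 -5.87023757 -4.83853746] [3.13461077e+00 3.12288534e-03 1.50012937e+00]
```

```bash
python3 -m pendant '[0,0,0,0,0,-0.5,1, 0,0,0,0,0,-0.5,1, 0,0,0,0,0,0,1, 0,0,0,0,0,0,1, 0,0,0,0,0,0,1]'
python3 -c "
from h import *
o=get_obs();print(o['moment'],o['contact_force'],o['tcp_rot'])"
```

```text
time: 7.0
tool_pos: [606.9, -162.9, 103.4]
tcp_rot: [3.134, 0.003, 1.568]
contact_force: [10.1, -5.7, -6.0]
grip_width: 13.6
finger_force: 30.4
[-0.84650682 -1.57789723 -0.63877943] [10.14909751 -5.67460343 -5.99652857] [3.13435066 0.0034198  1.56841144]
```

Moment rises, so the handle is at its stop. Release, lift and look.

```bash
python3 -m pendant '[0,0,0,0,0,0,-0.2, 0,0,0,0,0,0,-0.2, 0,0,0,0,0,0,-0.2, 0,0,0,0,0,0,-0.2, 0,0,-0.4,0,0,0,-0.2, 0,0,-0.8,0,0,0,-0.2, 0,0,-0.8,0,0,0,-0.2, 0,0,-0.8,0,0,0,-0.2, -0.5,0.5,-0.5,0,0,0,-0.2, -0.9,0.7,0,0,0,-0.6,-0.2, -0.9,0.7,0,0,0,0,-0.2, 0,0,0,0,0,0,-0.2]'
python3 - <<'E'
from h import *
for c in ["top","wrist"]:
    im=capture(c); cv2.imwrite(f"pics/{c}2.png",im[:,:,::-1])
    for t,z in [("handle_grip",121),("hasp_fin",119)]:
        for r in pinpoint(c,t)[:1]: print(c,t,round(r["score"],2),np.round(r["location"],1),atz(c,r["location"],z))
o=get_obs(); print(o["tool_pos"],o["tcp_rot"],o["time"],o["grip_width"])
E
```

```text
time: 8.2
tool_pos: [663.2, -232.1, 201.9]
tcp_rot: [3.141, 0.002, 1.61]
contact_force: [-1.4, 0.2, -0.9]
grip_width: 54.9
finger_force: 0.0
top handle_grip 0.62 [362.9 188.1] [ 610.  -160.8  121. ]
wrist handle_grip 0.67 [253.2 124.5] [ 608.1 -160.2  121. ]
wrist hasp_fin 0.88 [166.7 224.1] [ 531.1 -247.6  119. ]
[ 661.65744026 -227.97568488  202.83668746] [3.14136917e+00 6.35114893e-05 1.61327644e+00] 8.5 54.905579314749836
```

View pics/wrist2.png

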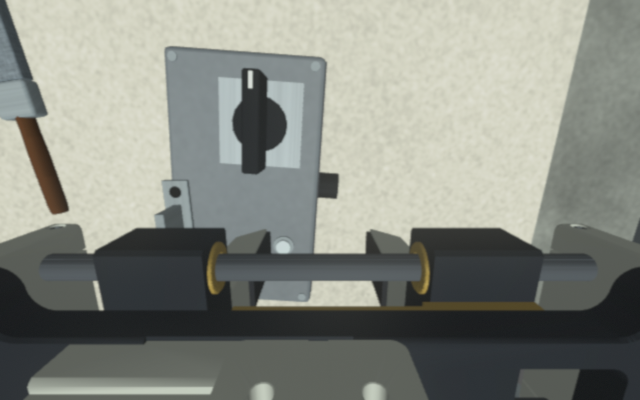

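I went the wrong way along tool y, which did no harm. The view shows the bar (243,70–172) lying along the box's width, so the handle is off. The fin is at about (167,218), world about (532,-250). Moving above it.

```bash
python3 -m pendant '[-0.1,-0.7,0,0,0,-0.4,-0.2, -0.1,-0.9,0,0,0,0,-0.2, -0.1,-0.9,0,0,0,0,-0.2, -0.1,-0.9,0,0,0,0,-0.2, -0.1,-0.7,0,0,0,0,-0.2, -0.07,-0.23,0,0,0,0,-0.2, 0,0,0,0,0,0,-0.2, 0,0,0,0,0,0,-0.2]'
python3 - <<'E'
from h import *
c="top"
im=capture(c); cv2.imwrite(f"pics/{c}3.png",im[:,:,::-1])
im=capture("side"); cv2.imwrite("pics/side3.png",cv2.resize(im[100:280,280:520],None,fx=3,fy=3)[:,:,::-1])
for t,z in [("handle_grip",121),("hasp_fin",119)]:
    for r in pinpoint("side",t)[:1]: print(t,round(r["score"],2),np.round(r["location"],1),atz("side",r["location"],z))
o=get_obs(); print(o["tool_pos"],o["tcp_rot"],o["time"],o["grip_width"])
E
```

```text
time: 9.3
tool_pos: [534.3, -254.2, 202.5]
tcp_rot: [3.14, 0.0, 1.641]
contact_force: [-0.6, 0.5, 0.4]
grip_width: 55.0
finger_force: 0.0
handle_grip 0.62 [344.8 179.5] [ 616.6 -168.3  121. ]
hasp_fin 0.57 [395.3 176.6] [ 535.2 -247.5  119. ]
[ 534.14087358 -254.08991113  201.81996602] [-3.14156088e+00 -1.13000681e-04  1.64118102e+00] 9.5 55.32286126870717
```

View pics/side3.png

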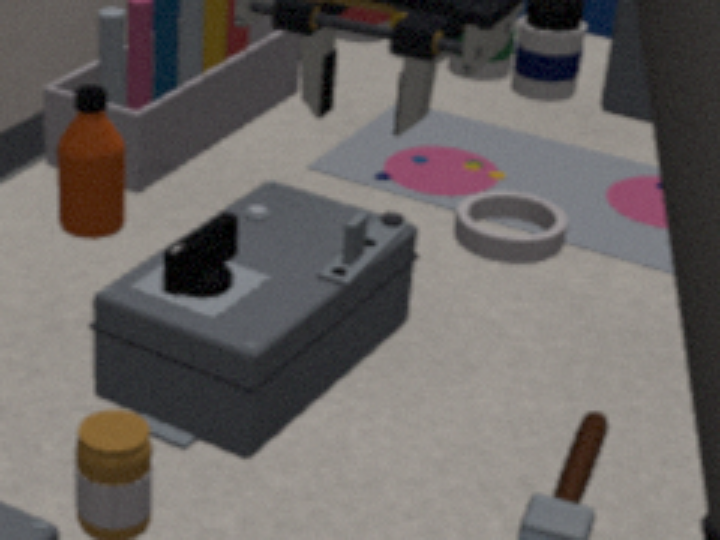

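The side view shows the handle across the width, and the gripper straddling the fin's line with the fin upright at (355,238) in the crop. Descend and grip the fin.

```bash
python3 -m pendant '[0.1,0,0.7,0,0,0,-0.2, 0,0,0.8,0,0,0,-0.2, 0,0,0.8,0,0,0,-0.2, 0,0,0.6,0,0,0,-0.2, 0,0,0.4,0,0,0,-0.2, 0,0,0,0,0,0,-0.2, 0,0,0,0,0,0,1, 0,0,0,0,0,0,1, 0,0,0,0,0,0,1, 0,0,0,0,0,0,1, 0,0,0,0,0,0,1, 0,0,0,0,0,0,1]'
python3 -m pendant '[0,0,0,0,0,0,1, 0,0,0,0,0,0,1, 0,0,0,0,0,0,1]'
```

```text
time: 10.7
tool_pos: [533.1, -251.5, 103.3]
tcp_rot: [-3.141, 0.0, 1.64]
contact_force: [-1.7, 0.7, 1.6]
grip_width: 11.6
finger_force: 0.7
time: 11.0
tool_pos: [532.5, -251.4, 103.2]
tcp_rot: [-3.14, -0.0, 1.64]
contact_force: [-5.7, 0.3, 4.5]
grip_width: 8.6
finger_force: 29.9
```

Fin gripped (8.6 mm). Follow the 70 mm arc: each 4° step is dx -0.0057, dy -0.163.

```bash
python3 -m pendant '[-0.0057,-0.163,0,0,0,-1,1, -0.0057,-0.163,0,0,0,-1,1, -0.0057,-0.163,0,0,0,-1,1, -0.0057,-0.163,0,0,0,-1,1, -0.0057,-0.163,0,0,0,-1,1, -0.0057,-0.163,0,0,0,-1,1, -0.0057,-0.163,0,0,0,-1,1, -0.0057,-0.163,0,0,0,-1,1, -0.0057,-0.163,0,0,0,-1,1, -0.0057,-0.163,0,0,0,-1,1]'
python3 -c "
from h import *
o=get_obs();print(o['moment'],o['contact_force'],o['tcp_rot'])"
```

```text
time: 12.0
tool_pos: [487.8, -269.3, 103.2]
tcp_rot: [-3.141, -0.005, 2.342]
contact_force: [-8.0, 6.5, 8.6]
grip_width: 7.9
finger_force: 29.8
[ 0.93461457  1.04139171 -0.1814051 ] [-7.96945852  6.54513004  8.55615775] [-3.14138433 -0.00461817  2.34164342]
```

```bash
python3 -m pendant '[-0.0057,-0.163,0,0,0,-1,1, -0.0057,-0.163,0,0,0,-1,1, -0.0057,-0.163,0,0,0,-1,1, -0.0057,-0.163,0,0,0,-1,1, -0.0057,-0.163,0,0,0,-1,1, -0.0057,-0.163,0,0,0,-1,1, -0.0057,-0.163,0,0,0,-1,1, -0.0057,-0.163,0,0,0,-1,1, -0.0057,-0.163,0,0,0,-1,1, -0.0057,-0.163,0,0,0,-1,1, 0,0,0,0,0,0,1, 0,0,0,0,0,0,1]'
python3 -c "
from h import *
o=get_obs();print(o['moment'],o['contact_force'],o['tcp_rot'])"
```

```text
time: 13.2
tool_pos: [467.0, -312.3, 103.2]
tcp_rot: [3.139, -0.004, 3.038]
contact_force: [-7.9, 7.0, 8.5]
grip_width: 7.6
finger_force: 30.2
[1.14178549 0.94357933 0.46221614] [-7.92405979  7.01349153  8.49354741] [ 3.13876486 -0.00370773  3.03831445]
```

```bash
python3 -m pendant '[-0.0057,-0.163,0,0,0,-1,1, 0,-0.07,0,0,0,-0.4,1, 0,0,0,0,0,0,1, 0,0,0,0,0,0,1, 0,0,0,0,0,0,1]'
python3 -c "
from h import *
o=get_obs();print(o['moment'],o['contact_force'],o['tcp_rot'])"
```

```text
time: 13.7
tool_pos: [466.7, -316.3, 103.1]
tcp_rot: [3.133, -0.004, 3.135]
contact_force: [-7.4, 16.8, 12.7]
grip_width: 8.1
finger_force: 30.0
[ 2.67766061  0.73951554 -0.30004681] [-7.38061709 16.77042654 12.69779697] [ 3.13327272 -0.0039087   3.13466312]
```

Force rises, so the hasp is at its stop. Release, lift clear and check.

```bash
python3 -m pendant '[0,0,0,0,0,0,-0.2, 0,0,0,0,0,0,-0.2, 0,0,0,0,0,0,-0.2, 0,0,0,0,0,0,-0.2, 0,0,-0.4,0,0,0,-0.2, 0,0,-0.8,0,0,0,-0.2, 0,0,-0.8,0,0,0,-0.2, 0,0,-0.8,0,0,0,-0.2, 0.5,0.5,-0.8,0,0,0,-0.2, 0.9,0.7,-0.5,0,0,0,-0.2, 0.9,0.7,0,0,0,0,-0.2, 0.9,0.7,0,0,0,0,-0.2]'
python3 -m pendant '[0.9,0.5,0,0,0,0,-0.2, 0.9,0.5,0,0,0,0,-0.2, 0.9,0,0,0,0,0,-0.2, 0,0,0,0,0,0,-0.2, 0,0,0,0,0,0,-0.2]'
python3 - <<'E'
from h import *
a=capture("top")[150:270,300:460]; b=capture("side")[120:260,280:466]
f=lambda i:cv2.resize(i,(390,292),interpolation=cv2.INTER_CUBIC)
cv2.imwrite("pics/end.png",np.hstack([f(a),f(b)])[:,:,::-1])
E
```

```text
time: 14.9
tool_pos: [371.9, -241.9, 227.5]
tcp_rot: [-3.14, 0.002, 3.134]
contact_force: [0.1, 0.0, 0.0]
grip_width: 54.6
finger_force: 0.0
time: 15.4
tool_pos: [292.1, -212.3, 227.1]
tcp_rot: [-3.14, 0.002, 3.133]
contact_force: [-0.6, 0.3, 0.4]
grip_width: 54.9
finger_force: 0.0
```

View pics/end.png

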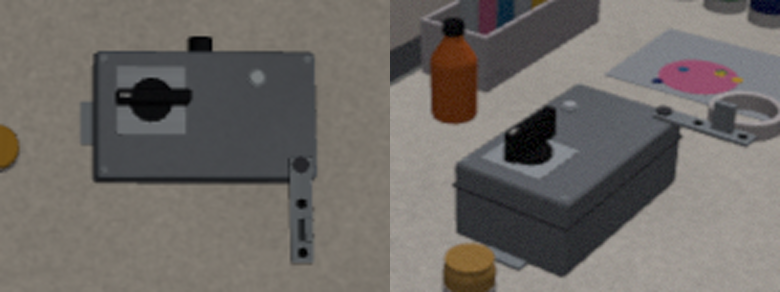

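The bar lies along the box's width (117–190, 97) and the hasp points straight out of the front (301,165 to 302,262). The robot is clear, so I'm handing in.

```bash
python3 -c "
from plant import *
print(close_job())"
```

```text
the job is handed in; nothing more can be done
None
```

The job is handed in: the isolator handle is at its off stop, the hasp was then swung fully out, the fan dial was not touched, and the arm is clear; the hand-in returned no verdict.

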